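# Jack up the compressor base and hold it

### The arm

A 6-joint arm with a two-finger parallel gripper is mounted at the origin on the work surface. World frame = base frame: x ahead of the robot, y to its left, z up, the work surface at z = 0. Lengths are in mm, angles in rad, forces in N, time in s.
With the tool pointing down it reaches from about 350 to 775 mm from the base axis. Payload 7.3 kg.
Tool frame: the origin (TCP) lies at the very end of the fingers, on their centre line; the grasp point (between the pads) lies 19 mm behind it (bot.grip_point_offset is the distance from the TCP to the grasp point, in mm); z points along the fingers, y is the line along which they close (so a half turn about z gives the same grasp; the last joint's range is limited). The gripper opens to 92 mm and grips with 3 to 60 N. Pads are 19 mm wide; open, the fingers measure 130 mm over their backs; the gripper's body (75 mm by 190 mm) begins 47 mm behind the grasp point.
Start: joints at [-1.473, 0.342, 1.524, -0, 1.275, -0.146], TCP at [126.752, -509.489, 226.741] pointing down, gripper open.
Joint ranges: [-2.53, 2.53], [-0.77, 2.02], [0.04, 2.7], [-1, 4.14], [0.28, 2.66], [-3.11, 3.11]. Speed limits (rad/s): [2.57, 2.57, 3.14, 3.14, 3.14, 3.14].

### API

Orientations are given as [roll, pitch, yaw] about the fixed x, y, z axes, in that order (R = Rz(yaw) Ry(pitch) Rx(roll)).
In Python, from plant import bot gives the robot as it stands. The module is installed in compiled form; this text tells all that it offers.
- The arm moves only by the shell command python3 -m jog 'ROWS' [OPENING]. ROWS is JSON, a list of rows, each a list of 6 numbers: the shift along the tool's x, y, z in mm, then the turn, a rotation vector about the tool's x, y, z in rad. In form: [[dx, dy, dz, rx, ry, rz], ...]. A call has 1 to 12 rows; each row shifts and turns the commanded pose from where the row before left it, along the tool's axes as they then stand; what a row does not reach is not made up. A row lasts 1/10 s, in which the tool goes at most 50 mm and 8.59 degrees, less where a joint would pass 70% of its speed; a pose out of reach is approached as far as the arm can. A call with a gripper value outside its range is refused whole. OPENING is the opening in per cent of the stroke, from 0 (shut) to 100 (fully open), set as the call begins (- or left out, the last holds). The fingers move at their own pace and stop on an object; the grip force is fixed at half the most. Time passes only in rows, so rows that do not move let the fingers close. It gives the time, the measured TCP pose, the force, the opening and the grip force at its end, in the units of the state.
- bot.get_obs(): the state, without advancing time (a new reading comes with each control period).
- bot.capture(name): name is "scene" or "top" or "wrist"; returns the picture (384x512x3 uint8, red, green, blue); there is no depth.
- bot.camera_model(name): a dict with "fx", "fy", "cx", "cy" (pixels), "position" and "orientation" of the camera in the world; the wrist camera has in their place "T_tool_cam" (4x4, takes a point from camera to tool coordinates, whose origin is the TCP and whose axes are the flange's). Camera axes: x right, y down, z forward; pixel columns grow to the right and rows downward; lengths in mm; the calibration is good to about 2 mm. A picture is of the moment at which its call begins: read the wrist's pose just before it. camera_model takes no time and is no camera call.
- bot.close_job(): hands the job in; it is judged then, once.
Trained networks look in the newest picture that a camera, given by its name, has taken for a name from the list of things; names that differ only in an ending like _2 or _b are one class to them, and where a whole thing is asked for, a point or a joint stands for the part that bears it (a point fixed in the world has none). Each returns a list of dicts, best first, with "p" (0 to 1); they miss things now and then, are a little off and sometimes report something else, mostly with a low value. They report only what shows in the picture. A call takes as long as a camera call.
- bot.outline_of(target, camera): "mask" (384x512 bool, what is visible of it) and "pixel" ([column, row] in pixels, amid what is visible of it).
The state is a dict: "time": time; "joint_positions": joint angles; "dq": joint speeds; "tau": joint torques, N m; "tool_pos": TCP position; "tcp_rot": TCP orientation; "contact_force": force on the tool from outside, world axes, zero at the start; "moment": the same for the moment, N m; "grip_width": finger opening in mm; "finger_force": force on a finger pad.
Only numpy, scipy, OpenCV 4.12 (cv2) and the standard library are available. Lean on these libraries where they do the work, as an engineer would, in place of code of your own. Each camera call takes 0.05 s, during which the arm holds its last target. There are 200 camera calls.

### The job

Set the red jack flat on the bench with its saddle centred under the lift pad marked with the yellow and black target on the compressor's base plate. Then pump the jack handle: press it all the way down once, let it come fully back up, and press it all the way down again so that the base plate is raised off its rubber feet. Finish while holding the handle down with the gripper (do not let go at the end), and leave everything else on the bench where it is.

Things in the scene. Friction and masses are not known exactly. Their poses are not given: they have to be found in the camera images.
- jack: loose red bench jack, 0.86 kg, balanced near its grip block. Base plate 270 long (x) x 80 wide (y) x 8 thick. Origin on its underside at the plate's middle, straight below the grip block; z up; x points from the handle towards the saddle
- jack_grip (a point): centre of the jack's red grip block, 40 above the jack's underside; axes as the jack's. The block is 60 (x) x 44 (y) and reaches from the base plate (8 above the underside) to 62 above it. Pick up the jack here from above, fingers on the two y sides; the handle rod rises from just behind
- saddle_top (a point): centre of the top of the jack's round steel saddle, 36 diameter, 100 ahead (+x) of the jack's origin on an aluminium housing of 40 diameter, 60 high. Its top is 76 above the jack's underside with the handle up, 30 higher with the handle fully down
- handle_bar (a point): middle of the handle's black cross bar, 20 diameter, 60 long along the jack's y. Handle up: 125 behind (-x) the jack's origin, 105 above its underside; fully down: 134 behind, 49 above. A 14 rod joins it to the pivot, 20 behind the origin, 58 above the underside, 115 from the bar
- jack_handle (a joint): angle of the handle: 0 = up (at rest), 0.5 rad = fully down at its stop; press the bar straight down. It springs back up when released, and moves the saddle with it (60 mm per rad). The bar needs about 2 to 5 N against the spring alone, about 10 to 15 N with the base plate on the saddle
- lift_pad (a point): centre of the underside of the yellow lift pad, 36 diameter, 86 above the bench, under a blue tongue (70 wide, top 98 above the bench, with a yellow and black target on it) that juts from the front of the base plate. x points in under the plate, away from the robot. The tongue ends 30 before the pad's centre (-x); the space under it is open
- spray_can: blue spray can standing upright, 66 diameter, 150 tall; origin at the centre of its underside. Bystander, leave alone
- wrench: steel wrench lying flat, 170 long; origin under its middle, x along it. Bystander, leave alone
- screwdriver: screwdriver with red handle lying flat, 180 long; origin under its middle, x along it. Bystander, leave alone
- junction_box: open steel box 100 x 100 x 50; origin at the centre of its underside. Bystander, leave alone
- brass_nut: brass fitting standing upright, 34 diameter, 40 tall; origin at the centre of its underside. Bystander, leave alone
- stand: fixed grey stand with a compressor on a blue plate 250 wide; origin on the bench below the lift pad's centre, axes as the pad's. Two rails, 90 high with rubber feet, lie 97 to 133 to either side in y, from 37 beyond the pad. The plate, 3 kg with the compressor, begins 30 beyond the pad and is hinged along its far edge, 280 beyond: a fully pressed handle raises the pad by about 20; the compressor's top is 238 above the bench

How it is judged:
By the outcome, as a careful person would: the job done as asked, in the order asked, and still so for the second after the job is handed in, while the arm keeps its last pose, push and grip.
It also fails if it takes over 58 s, if anything falls off the work surface, if the arm or the gripper's body presses on something with over 40 N, if the wrist force passes 120 N, or if a joint passes its speed limit or range.

## Working session

There is one attempt and no reset: what is moved stays moved. The work goes in short steps, Python scripts to look and compute and a shell command to move; the robot and the scene stay as the last step left them, time stands still between calls to the robot, and variables do not carry over. Pictures are saved under pics/ and viewed, at most 12 in all, crops included, and the job is handed in when it is done.

```bash
mkdir -p pics
cat > h.py <<'E'
from plant import bot
import numpy as np, cv2
from scipy.spatial.transform import Rotation as R
def cam(n):
    m=bot.camera_model(n)
    K=np.array([[m['fx'],0,m['cx']],[0,m['fy'],m['cy']],[0,0,1.]])
    if 'T_tool_cam' in m:
        o=bot.get_obs();T=np.eye(4);T[:3,:3]=R.from_euler('xyz',o['tcp_rot']).as_matrix();T[:3,3]=o['tool_pos']
        T=T@np.array(m['T_tool_cam']);return K,T[:3,:3],T[:3,3]
    q=np.array(m['orientation'],float)
    Rm=q if q.shape==(3,3) else (R.from_euler('xyz',q).as_matrix() if q.size==3 else R.from_quat(q).as_matrix())
    return K,Rm,np.array(m['position'],float)
def px2w(c,px,z):
    K,Rm,p=c;d=Rm@np.linalg.inv(K)@np.array([px[0],px[1],1.]);return p+d*(z-p[2])/d[2]
def w2px(c,P):
    K,Rm,p=c;q=K@(Rm.T@(np.array(P,float)-p));return q[:2]/q[2]
E
python3 - <<'E'
from h import *
for n in('scene','top','wrist'):
    print(n,bot.camera_model(n)); im=bot.capture(n); cv2.imwrite(f'pics/{n}0.png',im[:,:,::-1])
print(bot.get_obs())
for n in('scene','top'):
  for t in('jack','jack_grip','saddle_top','handle_bar','lift_pad','stand','spray_can','wrench','screwdriver','junction_box','brass_nut'):
    r=bot.outline_of(t,n); print(n,t,[(round(a['p'],2),np.round(a['pixel']),a['mask'].sum()) for a in r[:2]])
a=cv2.imread('pics/top0.png');b=cv2.imread('pics/scene0.png')
E
```

```text
scene {'fx': 495.82042021974627, 'fy': 495.82042021974627, 'cx': 259.8350587460934, 'cy': 190.90878933999917, 'position': array([1253.867557  ,  -47.83544194, 1250.98076511]), 'orientation': array([-2.60024158, -0.01265233,  1.45391082])}
top {'fx': 453.4349989356666, 'fy': 453.4349989356666, 'cx': 249.0502485899072, 'cy': 197.28903949576707, 'position': array([ 308.05174365,   20.4143468 , 1305.27645372]), 'orientation': array([-2.94463577,  0.01302662, -1.58033881])}
wrist {'fx': 285.8629362059738, 'fy': 285.8629362059738, 'cx': 257.33942958659384, 'cy': 192.3527062591857, 'T_tool_cam': array([[-5.83569610e-04, -9.51052543e-01, -3.09028670e-01,
         8.46768038e+01],
       [ 9.99999584e-01, -3.38432869e-04, -8.46853229e-04,
        -1.60017619e-01],
       [ 7.00816458e-04, -3.09029036e-01,  9.51052345e-01,
        -1.58301236e+02],
       [ 0.00000000e+00,  0.00000000e+00,  0.00000000e+00,
         1.00000000e+00]])}
{'time': 0.15, 'joint_positions': array([-1.47301243e+00,  3.42573456e-01,  1.52480808e+00,  8.17458249e-06,
        1.27542084e+00, -1.46015083e-01]), 'dq': arra
[... 1366 characters left out ...]
rray([377., 205.]), np.int64(2736)), (0.16, array([100., 174.]), np.int64(1505))]
top saddle_top [(0.44, array([367., 164.]), np.int64(115))]
top handle_bar [(0.72, array([398., 231.]), np.int64(311))]
top lift_pad [(0.71, array([238., 104.]), np.int64(8079))]
top stand [(0.67, array([239., 109.]), np.int64(8577))]
top spray_can [(0.82, array([360., 125.]), np.int64(883)), (0.37, array([ 98., 251.]), np.int64(345))]
top wrench [(0.73, array([133., 264.]), np.int64(465))]
top screwdriver [(0.68, array([ 98., 251.]), np.int64(306))]
top junction_box [(0.8, array([100., 174.]), np.int64(1458)), (0.25, array([356., 122.]), np.int64(865))]
top brass_nut [(0.61, array([307., 252.]), np.int64(88))]
```

View pics/top0.png

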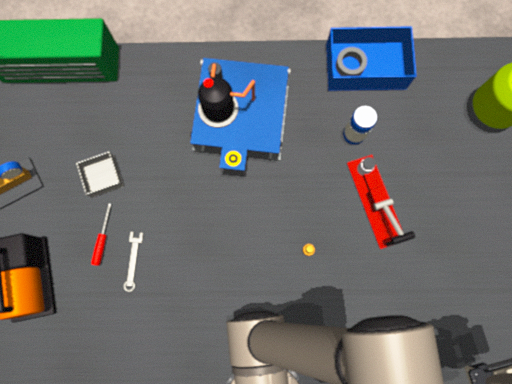

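View pics/scene0.png

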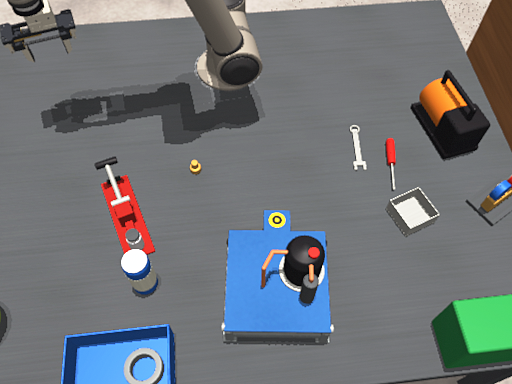

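The top picture shows the jack with saddle ≈(367,165), handle bar ≈(399,239), and the target at ≈(233,158). In the scene picture the target is ≈(277,220) and the jack ≈(124,213). The path between jack and stand is open except for the brass nut.

Run:
```python
from h import *
def col(im,lo,hi):
    return cv2.inRange(cv2.cvtColor(im,cv2.COLOR_BGR2HSV),lo,hi)
def circ(m): ys,xs=np.nonzero(m); return np.array([xs.mean(),ys.mean()])
for n,roi in(('top',(340,140,420,255)),('scene',(90,145,165,270))):
    im=cv2.imread(f'pics/{n}0.png');c=cam(n)
    # jack: red plate mask -> world at z=8
    x0,y0,x1,y1=roi
    hsv=cv2.cvtColor(im,cv2.COLOR_BGR2HSV); m=((hsv[...,0]<8)|(hsv[...,0]>172))&(hsv[...,1]>150)&(hsv[...,2]>80)
    mm=np.zeros_like(m);mm[y0:y1,x0:x1]=m[y0:y1,x0:x1]
    ys,xs=np.nonzero(mm); W=np.array([px2w(c,(x,y),8)[:2] for x,y in zip(xs,ys)],np.float32)
    print(n,'red',mm.sum(),cv2.minAreaRect(W))
    for t,z in(('saddle_top',76),('handle_bar',105)):
        r=bot.outline_of(t,n)  if 0 else []
    # target yellow
    y=(hsv[...,0]>20)&(hsv[...,0]<35)&(hsv[...,1]>150)&(hsv[...,2]>120)
    cx,cy=(233,158) if n=='top' else (277,220)
    ym=np.zeros_like(y);ym[cy-15:cy+15,cx-18:cx+18]=y[cy-15:cy+15,cx-18:cx+18]
    p=np.array(cv2.minEnclosingCircle(np.argwhere(ym)[:,::-1].astype(np.float32))[0]);print('target',p,px2w(c,p,98))
    b=(hsv[...,0]>100)&(hsv[...,0]<125)&(hsv[...,1]>130)&(hsv[...,2]>90)
    bm=np.zeros_like(b); bx=(180,50,300,175) if n=='top' else (215,200,340,335)
    bm[bx[1]:bx[3],bx[0]:bx[2]]=b[bx[1]:bx[3],bx[0]:bx[2]]
    W=np.array([px2w(c,(x,y),98)[:2] for y,x in np.argwhere(bm)],np.float32); print('plate',cv2.minAreaRect(W))
    for t,z in(('saddle_top',76),('handle_bar',105),('brass_nut',20),('spray_can',75)):
        pass
c=cam('top'); print('nut',px2w(c,(308,250),30),'can',px2w(c,(366,116),150),'sad',px2w(c,(368,165),76),'bar',px2w(c,(399,239),105))
c=cam('scene');print('nut',px2w(c,(195,163),35),'can',px2w(c,(135,258),150),'sad',px2w(c,(133,235),76),'bar',px2w(c,(107,162),105))
a=cv2.imread('pics/top0.png')[130:260,330:430];b=cv2.imread('pics/scene0.png')[145:275,80:180]
cv2.imwrite('pics/c1.png',cv2.resize(np.hstack([a,b]),None,fx=4,fy=4,interpolation=cv2.INTER_CUBIC))
```

```text
top red 1828 ((553.378173828125, -332.0157470703125), (268.72711181640625, 80.87134552001953), 17.6778621673584)
target [232.82142639 158.        ] [660.40508598  77.64813435  98.        ]
plate ((788.0922241210938, 61.17616271972656), (250.9755859375, 322.8426208496094), 82.66487121582031)
scene red 1613 ((554.3538818359375, -329.38897705078125), (270.5709228515625, 79.36662292480469), 17.697486877441406)
target [276.5 220. ] [660.1697689   80.57150587  98.        ]
plate ((789.899169921875, 63.58171081542969), (249.18333435058594, 322.21990966796875), 82.6694107055664)
nut [ 410.28197048 -128.93478716   30.        ] can [ 757.48488224 -282.89075387  150.        ] sad [ 641.4846798 -299.2229543   76.       ] bar [ 430.65312819 -360.9542809   105.        ]
nut [ 412.94432669 -126.60043751   35.        ] can [ 751.12854609 -274.96056578  150.        ] sad [ 651.35230452 -296.17927665   76.        ] bar [ 431.58628602 -364.82325349  105.        ]
```

View pics/c1.png

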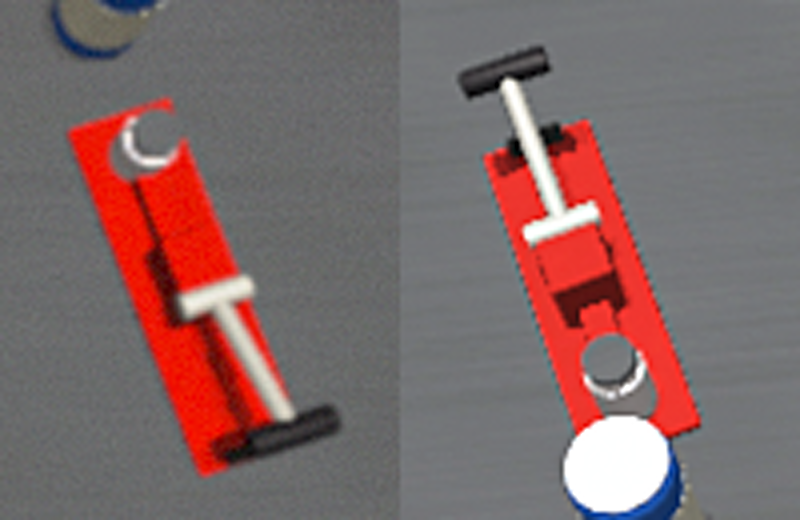

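The crops confirm the jack's outline, with the saddle end pointing at the spray can and the handle bar at the near end. Two cameras agree to about 3 mm: jack at (554,-331) with yaw 17.7°, and pad at (660,79) with yaw -7.4°. I'll move above the grip block.

```bash
cat >> h.py <<'E'
def delta(goal,yaw):
    o=bot.get_obs();Rm=R.from_euler('xyz',o['tcp_rot']);G=R.from_euler('xyz',[np.pi,0,yaw])
    print('t',round(o['time'],2),'pos',o['tool_pos'].round(1),'yaw',o['tcp_rot'][2].round(3),'F',o['contact_force'].round(1),'w',round(o['grip_width'],1))
    print('shift',Rm.inv().apply(np.array(goal)-o['tool_pos']).round(1),'turn',(Rm.inv()*G).as_rotvec().round(4))
E
python3 -m jog '[[38,-5.8,5,0,0,0],[38,-5.8,5,0,0,0],[38,-5.8,5,0,0,0],[38,-5.8,5,0,0,0],[38,-5.8,5,0,0,0],[38,-5.8,5,0,0,0],[38,-5.8,5,0,0,0],[38,-5.8,5,0,0,0],[38,-5.8,5,0,0,0],[38,-5.8,5,0,0,0],[38,-5.8,5,0,0,-0.065],[38,-5.8,5,0,0,0]]' 100
python3 -m jog '[[0,0,0,0,0,0],[0,0,0,0,0,0]]'
python3 - <<'E'
from h import *
delta((553.9,-330.7,150),.309)
c=cam('wrist');im=bot.capture('wrist')[:,:,::-1].copy()
J=np.array([553.9,-330.7]);a=.309;u=np.array([np.cos(a),np.sin(a)]);v=np.array([-u[1],u[0]])
for x,y,z in((135,40,8),(135,-40,8),(-135,40,8),(-135,-40,8),(30,22,62),(30,-22,62),(-30,22,62),(-30,-22,62),(100,0,76)):
    p=w2px(c,[*(J+x*u+y*v),z]);cv2.circle(im,tuple(int(k) for k in p.round()),2,(255,255,0),-1)
cv2.imwrite('pics/w1.png',im)
E
```

```text
time: 2.45
tool_pos: [552.9, -329.0, 166.4]
tcp_rot: [3.141, 0.0, 0.31]
contact_force: [0.3, -0.2, 0.4]
grip_width: 91.8
finger_force: 0.0
time: 2.65
tool_pos: [551.7, -328.9, 166.1]
tcp_rot: [-3.141, 0.001, 0.311]
contact_force: [-0.7, -0.3, -0.8]
grip_width: 91.9
finger_force: 0.0
t 2.65 pos [ 551.7 -328.9  166.1] yaw 0.311 F [-0.7 -0.3 -0.8] w 91.9
shift [ 1.6  2.4 16.1] turn [-0.0006  0.0009  0.0016]
```

View pics/w1.png

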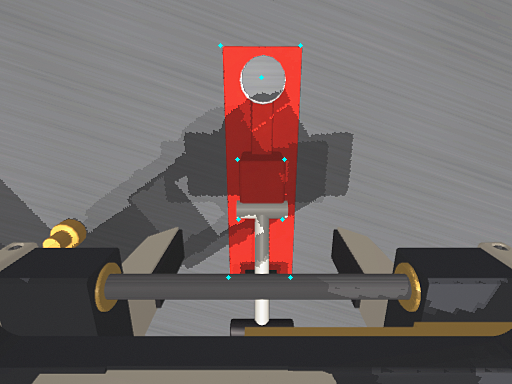

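The projected model (cyan dots) sits about 1.5–2 px left of the real jack, with the block at 239–287 against predicted 237–284. I'll correct about 2 mm in tool y, descend and grip.

```bash
python3 -m jog '[[1.6,4.2,14,0,0,0],[0,0,30,0,0,0],[0,0,30,0,0,0],[0,0,30,0,0,0],[0,0,25,0,0,0],[0,0,15,0,0,0],[0,0,0,0,0,0],[0,0,0,0,0,0]]' 100 | head -2
python3 -m jog '[[0,0,0,0,0,0],[0,0,0,0,0,0],[0,0,0,0,0,0],[0,0,0,0,0,0],[0,0,0,0,0,0],[0,0,0,0,0,0],[0,0,0,0,0,0],[0,0,0,0,0,0]]' 0
```

```text
time: 3.5
tool_pos: [554.3, -333.9, 23.3]
time: 4.3
tool_pos: [554.1, -332.9, 22.7]
tcp_rot: [-3.141, 0.0, 0.309]
contact_force: [-0.3, 0.9, 1.0]
grip_width: 43.9
finger_force: 30.0
```

```bash
python3 -m jog '[[0,0,-10,0,0,0],[0,0,-25,0,0,0],[0,0,-25,0,0,0],[0,0,-20,0,0,0],[0,0,-10,0,0,0],[0,0,0,0,0,0]]'
python3 -m jog '[[2,-20,0,0,0,0],[4,-40,0,0,0,0],[4,-40,0,0,0,0],[4,-40,0,0,0,0],[4,-40,0,0,0,0],[4,-40,0,0,0,0],[4,-40,0,0,0,0],[4,-40,0,0,0,0],[4,-40,0,0,0,0],[4,-40,0,0,0,0],[4,-40,0,0,0,0],[3,-24,0,0,0,0]]'
python3 -m jog '[[0,0,0,0,0,0.05],[0,0,0,0,0,0.08],[0,0,0,0,0,0.08],[0,0,0,0,0,0.08],[0,0,0,0,0,0.08],[0,0,0,0,0,0.068],[0,0,0,0,0,0],[0,0,0,0,0,0],[0,0,0,0,0,0]]'
python3 - <<'E'
from h import *
delta((462,103.8,40),-.128)
c=cam('wrist');raw=bot.capture('wrist')[:,:,::-1].copy();cv2.imwrite('pics/w2raw.png',raw);im=raw.copy()
def dots(J,a,pts,col):
    J=np.array(J);u=np.array([np.cos(a),np.sin(a)]);v=np.array([-u[1],u[0]])
    for x,y,z in pts:
        p=w2px(c,[*(J+x*u+y*v),z]);cv2.circle(im,tuple(int(k) for k in p.round()),2,col,-1)
dots((660.3,78),-.128,[(0,0,98),(-30,35,98),(-30,-35,98),(30,35,98),(30,-35,98),(30,125,98),(30,-125,98)],(0,0,255))
o=bot.get_obs();p=o['tool_pos'];zb=p[2]-22.7
dots(p[:2],o['tcp_rot'][2],[(135,40,zb+8),(135,-40,zb+8),(100,0,zb+76),(30,22,zb+62),(30,-22,zb+62)],(255,255,0))
cv2.imwrite('pics/w2.png',im)
E
```

```text
time: 4.9
tool_pos: [554.5, -333.4, 113.7]
tcp_rot: [3.14, -0.001, 0.309]
contact_force: [0.8, -0.0, -8.0]
grip_width: 43.9
finger_force: 30.0
time: 6.1
tool_pos: [460.0, 105.9, 111.5]
tcp_rot: [-3.14, 0.003, 0.31]
contact_force: [0.4, -1.0, -8.7]
grip_width: 44.0
finger_force: 30.0
time: 7.0
tool_pos: [461.8, 103.5, 112.2]
tcp_rot: [3.141, 0.001, -0.128]
contact_force: [0.4, 0.9, -9.0]
grip_width: 44.2
finger_force: 30.0
t 7.0 pos [461.8 103.5 112.2] yaw -0.128 F [ 0.4  0.9 -9. ] w 44.2
shift [ 0.2 -0.3 72.2] turn [0.0003 0.0009 0.0002]
```

View pics/w2.png

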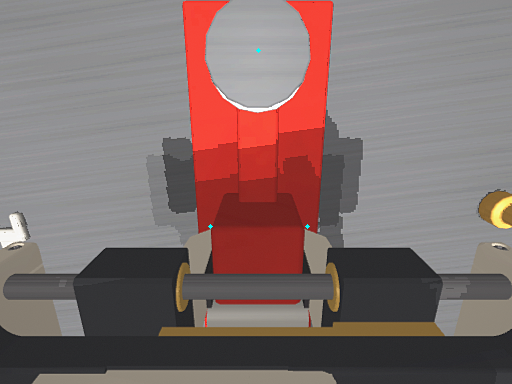

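The jack hangs level in the grip: the saddle is at (258,53) and the model dot at (258,50). The stand is still out of view. I'll lower to about 4 mm above the bench and look at the tongue from there.

```bash
python3 -m jog '[[0,0,15,0,0,0],[0,0,25,0,0,0],[0,0,25,0,0,0],[0,0,13,0,0,0],[0,0,7,0,0,0],[0,0,0,0,0,0],[0,0,0,0,0,0]]'
cat >> h.py <<'E'
def check(name):
    o=bot.get_obs();c=cam('wrist');im=bot.capture('wrist')[:,:,::-1].copy()
    def dots(J,a,pts,col):
        J=np.array(J);u=np.array([np.cos(a),np.sin(a)]);v=np.array([-u[1],u[0]])
        for x,y,z in pts:
            p=w2px(c,[*(J+x*u+y*v),z]);print(p.round(),end=' ');cv2.circle(im,tuple(int(k) for k in p.round()),2,col,-1)
        print()
    dots((660.3,78),-.128,[(0,0,98),(-30,35,98),(-30,-35,98),(30,35,98),(30,-35,98)],(0,0,255))
    p=o['tool_pos'];zb=p[2]-22.7
    dots(p[:2],o['tcp_rot'][2],[(135,40,zb+8),(135,-40,zb+8),(100,0,zb+76),(30,22,zb+62),(30,-22,zb+62)],(255,255,0))
    cv2.imwrite(name,im)
E
python3 - <<'E'
from h import *
delta((561.1,90.9,26),-.128); check('pics/w3.png')
E
```

```text
time: 7.75
tool_pos: [462.8, 103.6, 28.3]
tcp_rot: [-3.141, -0.001, -0.129]
contact_force: [0.5, -0.6, -7.4]
grip_width: 43.9
finger_force: 30.0
t 7.75 pos [462.8 103.6  28.3] yaw -0.129 F [ 0.5 -0.6 -7.4] w 43.9
shift [99.1 -0.1  2.4] turn [-0.0001 -0.0012 -0.0009]
[ 259. -604.] [  87. -337.] [ 431. -338.] [   7. -993.] [ 511. -997.] 
[181.  -2.] [335.  -2.] [258.  51.] [210. 225.] [307. 225.]
```

View pics/w3.png

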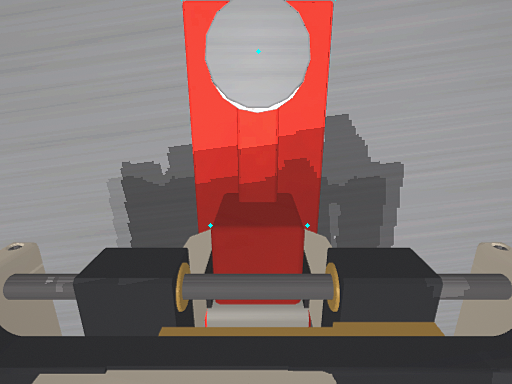

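Still as predicted, and the tongue remains out of frame. I'll lower slightly and slide in along tool x.

```bash
python3 -m jog '[[5,0,1,0,0,0],[10,0,1,0,0,0],[15,0,0,0,0,0],[15,0,0,0,0,0],[15,0,0,0,0,0],[15,0,0,0,0,0],[14,0,0,0,0,0],[7,0,0,0,0,0],[3,0,0,0,0,0],[0,0,0,0,0,0],[0,0,0,0,0,0]]'
python3 - <<'E'
from h import *
delta((561.1,90.9,26),-.128); check('pics/w4.png')
E
```

```text
time: 8.9
tool_pos: [559.6, 90.9, 25.5]
tcp_rot: [3.141, 0.001, -0.129]
contact_force: [0.1, 0.9, -9.6]
grip_width: 43.9
finger_force: 30.0
t 8.9 pos [559.6  90.9  25.5] yaw -0.129 F [ 0.1  0.9 -9.6] w 43.9
shift [ 1.5 -0.2 -0.5] turn [ 0.0002  0.0011 -0.001 ]
[258.  33.] [141. 146.] [375. 145.] [ 108. -110.] [ 407. -111.] 
[181.  -2.] [335.  -3.] [258.  51.] [210. 226.] [307. 226.]
```

View pics/w4.png

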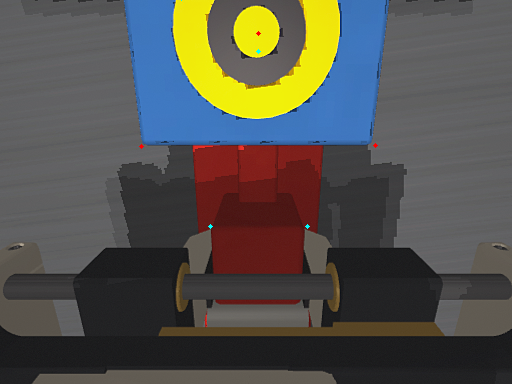

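The target disc is at (257,32) against a predicted (258,33), and the tongue edge is at row 145 as predicted, so alignment is within about 1 mm. I'll advance 2 mm, set the jack down and release.

```bash
python3 -m jog '[[2,0,1,0,0,0],[0,0,1.2,0,0,0],[0,0,0.8,0,0,0],[0,0,0.5,0,0,0],[0,0,0,0,0,0],[0,0,0,0,0,0]]'
```

```text
time: 9.55
tool_pos: [562.3, 90.6, 22.7]
tcp_rot: [3.142, -0.0, -0.129]
contact_force: [-4.6, -0.4, 1.5]
grip_width: 44.0
finger_force: 30.0
```

```bash
python3 -m jog '[[0,0,0,0,0,0],[0,0,0,0,0,0],[0,0,0,0,0,0],[0,0,0,0,0,0],[0,0,0,0,0,0]]' 100 | sed -n 2,5p
python3 -m jog '[[0,0,-10,0,0,0],[0,0,-30,0,0,0],[0,0,-40,0,0,0],[0,0,-40,0,0,0],[0,0,-20,0,0,0],[0,0,-10,0,0,0],[0,0,0,0,0,0],[0,0,0,0,0,0]]' | sed -n 2,4p
python3 -m jog '[[-10,0,0,0,0,0],[-25,0,0,0,0,0],[-30,0,0,0,0,0],[-30,0,0,0,0,0],[-20,0,0,0,0,0],[-10,0,0,0,0,0],[0,0,0,0,0,0],[0,0,0,0,0,0]]' 0 | sed -n 2,5p
python3 - <<'E'
from h import *
delta((437.5,107.1,117),-.128)
for n in('top','scene'):
    cv2.imwrite(f'pics/{n}1.png',bot.capture(n)[:,:,::-1])
c=cam('scene');im=cv2.imread('pics/scene1.png')
J=np.array([561.5,91.]);a=-.128;u=np.array([np.cos(a),np.sin(a)]);v=np.array([-u[1],u[0]])
for x,y,z in((-135,40,8),(-135,-40,8),(-125,30,105),(-125,-30,105),(30,22,62),(30,-22,62)):
    p=w2px(c,[*(J+x*u+y*v),z]);print(p);cv2.circle(im,tuple(int(k) for k in (p*16).round()),16,(255,255,0),-1,shift=4)
cv2.imwrite('pics/s1.png',cv2.resize(im[80:280,180:380],None,fx=3,fy=3,interpolation=cv2.INTER_CUBIC))
E
```

```text
tool_pos: [562.5, 90.5, 22.3]
tcp_rot: [3.142, -0.0, -0.129]
contact_force: [-0.3, 0.1, 0.8]
grip_width: 79.4
tool_pos: [561.7, 90.5, 171.2]
tcp_rot: [3.141, 0.002, -0.129]
contact_force: [0.3, 0.0, -0.3]
tool_pos: [439.0, 106.6, 172.1]
tcp_rot: [3.142, -0.0, -0.129]
contact_force: [0.9, -0.3, 0.2]
grip_width: 32.2
t 11.65 pos [439.  106.6 172.1] yaw -0.129 F [ 0.9 -0.3  0.2] w 32.2
shift [-1.6 -0.3 55.1] turn [ 0.0001 -0.0005 -0.0012]
[287.27221936 165.29087119]
[260.80156754 164.85899234]
[285.86744099 149.06682655]
[264.77156689 148.71911187]
[282.96407716 203.9180164 ]
[267.00658388 203.66403679]
```

View pics/s1.png

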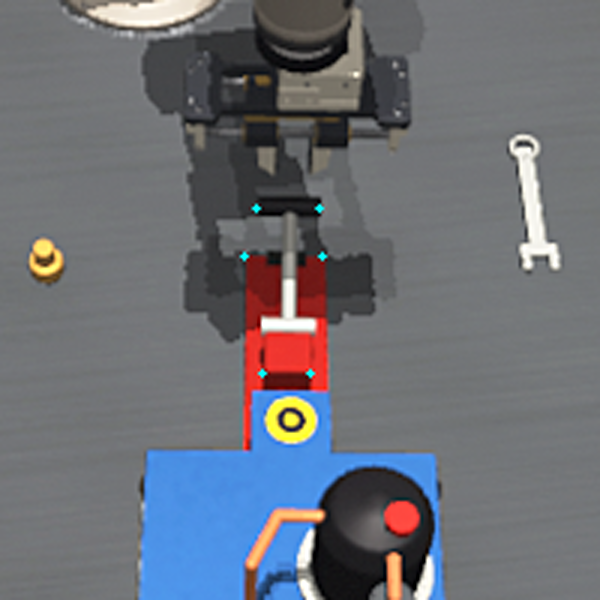

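The jack stands under the tongue as intended: the cyan model corners match to the known 2–3 mm scene-camera bias, and the bar is up and clear. I'll go down to just above the bar with the fingers closed.

```bash
python3 -m jog '[[-1.6,0,10,0,0,0],[0,0,20,0,0,0],[0,0,15,0,0,0],[0,0,7,0,0,0],[0,0,0,0,0,0],[0,0,0,0,0,0],[0,0,0,0,0,0]]' 0
python3 -m jog '[[0,0,5,0,0,0],[-2,0,5,0,0,0],[-2,0,5,0,0,0],[-1.5,0,5,0,0,0],[-1.4,0,5,0,0,0],[-1,0,5,0,0,0],[-0.9,0,5,0,0,0],[-0.6,0,5,0,0,0],[-0.5,0,5,0,0,0],[0,0,5,0,0,0],[0,0,5,0,0,0],[0,0,0,0,0,0]]'
```

```text
time: 12.45
tool_pos: [437.3, 106.9, 120.7]
tcp_rot: [-3.141, -0.001, -0.129]
contact_force: [0.2, -0.5, -0.1]
grip_width: 0.4
finger_force: 0.0
time: 13.65
tool_pos: [424.1, 108.5, 64.4]
tcp_rot: [3.141, 0.006, -0.129]
contact_force: [-8.5, 2.8, 11.0]
grip_width: 0.5
finger_force: 5.9
```

```bash
python3 -m jog '[[-3,0,2,0,0,0],[0,0,2,0,0,0],[0,0,1.5,0,0,0],[0,0,1,0,0,0],[0,0,0,0,0,0],[0,0,0,0,0,0],[0,0,0,0,0,0]]'
```

```text
time: 14.35
tool_pos: [423.8, 108.6, 59.1]
tcp_rot: [3.142, -0.0, -0.129]
contact_force: [-3.4, 0.5, 10.5]
grip_width: 0.4
finger_force: 5.8
```

```bash
python3 -m jog '[[0,0,1,0,0,0],[0,0,1,0,0,0],[0,0,0,0,0,0],[0,0,0,0,0,0],[0,0,0,0,0,0]]'
python3 - <<'E'
from h import *
check('pics/w5.png')
im=bot.capture('scene')[:,:,::-1];a=cv2.imread('pics/scene1.png')
cv2.imwrite('pics/s2.png',cv2.resize(np.hstack([a[100:260,215:345],im[100:260,215:345]]),None,fx=3,fy=3,interpolation=cv2.INTER_CUBIC))
E
```

```text
time: 14.85
tool_pos: [423.9, 108.6, 57.8]
tcp_rot: [3.142, -0.001, -0.129]
contact_force: [-5.7, 0.2, 21.7]
grip_width: 0.5
finger_force: 10.7
[ 258. -613.] [ 123. -402.] [ 393. -403.] [  78. -892.] [ 438. -894.] 
[181.  -2.] [335.  -2.] [258.  51.] [210. 225.] [307. 225.]
```

View pics/s2.png

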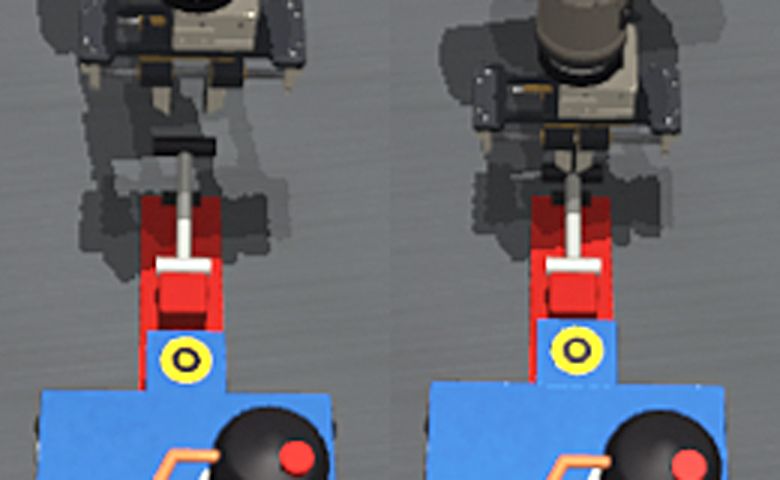

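The force jump to 22 N shows the handle is at its stop, and the target rose from row ≈360 to ≈350 in the enlarged picture, so the plate is lifted. The jack has not shifted. I'll let the handle fully up along the reverse arc.

```bash
python3 -m jog '[[0,0,-3,0,0,0],[0.5,0,-5,0,0,0],[0.8,0,-5,0,0,0],[1,0,-6,0,0,0],[1.2,0,-6,0,0,0],[1.4,0,-6,0,0,0],[1.5,0,-6,0,0,0],[2,0,-6,0,0,0],[2,0,-7,0,0,0],[2,0,-8,0,0,0],[0.5,0,-8,0,0,0],[0,0,-5,0,0,0]]'
python3 -m jog '[[0,0,0,0,0,0],[0,0,0,0,0,0],[0,0,0,0,0,0],[0,0,0,0,0,0],[0,0,0,0,0,0]]'
python3 - <<'E'
from h import *
delta((437.5,107.1,117),-.128)
im=bot.capture('scene')[:,:,::-1];a=cv2.imread('pics/scene1.png')
print('diff',cv2.phaseCorrelate(*[np.float32(cv2.cvtColor(np.ascontiguousarray(k[205:235,262:292]),6)) for k in(a,im)]),
 'bar',cv2.phaseCorrelate(*[np.float32(cv2.cvtColor(np.ascontiguousarray(k[165:208,255:295]),6)) for k in(a,im)]))
cv2.imwrite('pics/s3.png',cv2.resize(np.hstack([a[100:260,215:345],im[100:260,215:345]]),None,fx=3,fy=3,interpolation=cv2.INTER_CUBIC))
E
```

```text
time: 16.15
tool_pos: [436.9, 106.8, 128.2]
tcp_rot: [3.141, -0.0, -0.129]
contact_force: [-0.0, 0.6, 0.9]
grip_width: 1.0
finger_force: 0.0
time: 16.65
tool_pos: [436.6, 106.8, 127.5]
tcp_rot: [3.141, 0.0, -0.129]
contact_force: [-0.8, 0.2, 0.9]
grip_width: 0.5
finger_force: 0.0
t 16.65 pos [436.6 106.8 127.5] yaw -0.129 F [-0.8  0.2  0.9] w 0.5
shift [ 0.8 -0.4 10.5] turn [ 0.0002  0.0005 -0.0011]
diff ((0.01607898994962298, 0.02546997339798196), 0.9977142592271169) bar ((0.024551647730948645, 0.31081239047329134), 1.0535281941625807)
```

View pics/s3.png

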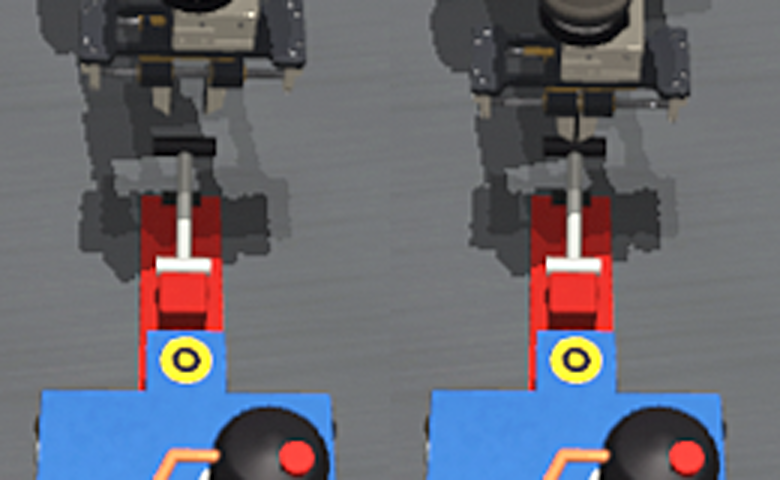

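The handle is fully back up, the plate is down and the jack has moved under 1 mm. Second press.

```bash
python3 -m jog '[[0.5,0,7,0,0,0],[-1,0,6,0,0,0],[-2,0,5,0,0,0],[-2.3,0,5,0,0,0],[-2,0,5,0,0,0],[-1.6,0,5,0,0,0],[-1.4,0,5,0,0,0],[-1.2,0,5,0,0,0],[-1,0,5,0,0,0],[-0.8,0,5,0,0,0],[-0.5,0,5,0,0,0],[-0.3,0,4,0,0,0]]'
python3 -m jog '[[0,0,3,0,0,0],[0,0,2,0,0,0],[0,0,1.5,0,0,0],[0,0,1.5,0,0,0],[0,0,0,0,0,0],[0,0,0,0,0,0],[0,0,0,0,0,0]]'
```

```text
time: 17.9
tool_pos: [422.7, 108.7, 65.8]
tcp_rot: [3.141, 0.001, -0.129]
contact_force: [-5.1, -0.1, 12.2]
grip_width: 0.5
finger_force: 6.1
time: 18.6
tool_pos: [422.5, 108.7, 58.3]
tcp_rot: [3.141, 0.001, -0.129]
contact_force: [-6.5, 0.5, 15.9]
grip_width: 0.5
finger_force: 7.9
```

```bash
python3 -m jog '[[0,0,0.8,0,0,0],[0,0,0.5,0,0,0],[0,0,0,0,0,0],[0,0,0,0,0,0],[0,0,0,0,0,0],[0,0,0,0,0,0],[0,0,0,0,0,0],[0,0,0,0,0,0]]'
python3 - <<'E'
from h import *
im=bot.capture('scene')[:,:,::-1];a=cv2.imread('pics/scene1.png')
cv2.imwrite('pics/s4.png',cv2.resize(np.hstack([a[100:260,215:345],im[100:260,215:345]]),None,fx=3,fy=3,interpolation=cv2.INTER_CUBIC))
E
```

```text
time: 19.4
tool_pos: [422.5, 108.7, 57.6]
tcp_rot: [3.142, 0.0, -0.129]
contact_force: [-8.6, 0.8, 24.0]
grip_width: 0.7
finger_force: 12.0
```

View pics/s4.png

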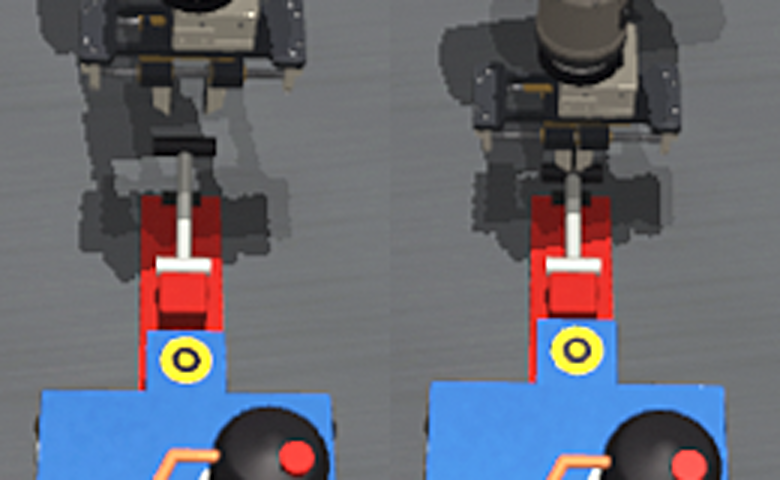

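The handle is at its stop again, held with 24 N. The plate is raised (target at row 350 against 360 before), and the jack and bystanders are undisturbed.

```bash
python3 -c "
from plant import bot
print(bot.close_job())"
```

```text
the job is handed in; nothing more can be done
None
```

The jack is flat on the bench with its saddle within about 1 mm of the lift pad's centre; I pumped the handle twice and handed the job in with the closed fingertips pressing it onto its stop at 24 N (not clamped round the bar) and the base plate raised.

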